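# Unlatch the tube incubator and hold its lid open

### The job

Press the release paddle on the front of the tube incubator fully down so that the lid pops ajar, then raise the lid by its handle to about 60 degrees and hold it there so that a colleague can take the warm tubes out. The lid has no stay and drops if let go, so finish while still holding it steady at that angle. Leave everything else on the table where it is.

Things in the scene. Friction and masses are not known exactly. Their poses are not given: they have to be found in the camera images.
- incubator: grey bench machine fixed to the table, from 160 mm before (x) to 135 mm behind its origin, 200 wide (y), chamber rim 100 high. Origin on the table under it; x runs from its front (low console, 58 high, turned to the robot) to its back (hinge), z up. The white lid (26 mm thick, 192 wide) has its front edge 58 mm before the origin, top 126 mm up when shut. Sides and front are clear for a gripper from above
- lid (a joint): lid angle in rad: 0 shut and latched, about 0.125 popped ajar on its sprung lifter pin, 1.047 is 60 degrees, 1.75 the back stop. No stay: let go below about 80 degrees it drops back to ajar. Weighs 0.5 to 0.7 kg; unlatched, 3 to 5 N at the handle raise it
- lid_handle (a point): middle of the bow handle's bar on the lid: round steel, 14 mm thick, 96 mm along the incubator's y between two posts, axis 44 mm above the lid's top. From the hinge axis (incubator axes, lid shut) it is at x -158, z +66 mm and turns with the lid: shut 40 mm before the incubator's origin and 170 up; at 60 degrees 96 mm behind it and 274 up. Gripped, it turns between the pads
- lid_hinge (a point): middle of the hinge axis, which runs along the incubator's y, 118 mm behind the incubator's origin and 104 mm up. Opening lifts the lid's front edge up and back, away from the robot
- paddle (a joint): angle of the sprung release paddle in rad: 0 at rest, 0.26 fully down on its stop. Springs back when let go. Fully down takes about 7 N at the pad's middle; the catch lets the lid go somewhat before the stop
- paddle_pad (a point): pressing point on top of the release paddle, a ribbed black plate, 48 mm along the incubator's x, 40 wide, in the middle of the console: 120 mm before the incubator's origin, 88 mm up at rest; its top is level. It rocks about an axis 54 mm behind and 25 mm below this point; fully pressed the point is 15 mm lower and 5 mm nearer the front
- tube_rack: loose white rack of capped tubes, 130 x 56 mm, 68 mm high; stands beside the incubator. Origin: centre of its underside. Leave alone
- cassette_a: loose white flat test cassette, 70 x 20 x 5 mm, beside the incubator. Origin: centre of its underside. Leave alone
- cassette_b: a second cassette like cassette_a. Leave alone
- buffer_bottle: loose small dropper bottle, 26 mm diameter, 62 mm tall, near the incubator's front corner. Origin: centre of its underside. Leave alone
- marker: loose black marker pen, 136 mm long, 14 mm high, lying before the incubator. Origin: middle of its underside. Leave alone
- card_stack: loose stack of pale cards, 105 x 75 mm, 40 mm high, at one side of the table. Origin: centre of its underside. Leave alone
- terminal: loose white card terminal, 175 x 78 mm, 51 mm high, at the other side of the table. Origin: centre of its underside. Leave alone
- sanitiser: loose pump bottle, 68 mm diameter, 165 mm tall, on the right side of the table (-y). Origin: centre of its underside. Leave alone

How it is judged:
By the outcome, as a careful person would: the job done as asked, in the order asked, and still so for the second after the job is handed in, while the arm keeps its last pose, push and grip.
It also fails if it takes over 45 s, if anything falls off the work surface, if the arm or the gripper's body presses on something with over 40 N, if the wrist force passes 120 N, or if a joint passes its speed limit or range.

### The arm

A 7-joint arm with a two-finger parallel gripper is mounted at the origin on the work surface. World frame = base frame: x ahead of the robot, y to its left, z up, the work surface at z = 0. Lengths are in mm, angles in rad, forces in N, time in s.
With the tool pointing down it reaches from about 425 to 950 mm from the base axis. Payload 4.7 kg.
Tool frame: the origin (TCP) lies between the finger pads; the fingertips stand 11 mm ahead of it and the grasp point (between the pads) lies 8 mm behind it; z points along the fingers, y is the direction in which the jaws open and shut (so a half turn about z gives the same grasp; the last joint's range is limited). The gripper opens to 87 mm and grips with 3 to 60 N. Pads are 19 mm wide; open, the fingers measure 117 mm over their backs; the gripper's body (75 mm by 190 mm) begins 51 mm behind the grasp point.
Start: joints at [1.312, 0.469, -0.049, 1.532, 0.024, 1.141, -0.082], TCP at [153.799, -657.262, 233.573] pointing down, gripper open.
Joint ranges: [-2.59, 2.59], [-0.33, 1.99], [-1.39, 1.29], [0.1, 2.45], [-1.04, 4.18], [0.21, 1.99], [-2.66, 2.66]. Speed limits (rad/s): [2.57, 2.57, 3.14, 3.14, 3.14, 3.14, 3.14].

### API

Orientations are given as a rotation vector (axis times angle).
In Python, from station import monitor, viewer, arm gives the robot as it stands.
- The arm moves only by the tool send_rows, never from a script. Its argument "increments" is a list of rows, each a list of 7 numbers: the opening in per cent of the stroke, from 0 (shut) to 100 (fully open), then the shift along the tool's x, y, z in cm, then the turn, a rotation vector about the tool's x, y, z in rad. A call has 1 to 20 rows; each row shifts and turns the commanded pose from where the row before left it, along the tool's axes as they then stand; what a row does not reach is not made up. A row lasts 1/12 s, in which the tool goes at most 41.7 mm and 7.16 degrees, less where a joint would pass 70% of its speed; a pose out of reach is approached as far as the arm can. A call with a gripper value outside its range is refused whole. The fingers move at their own pace and stop on an object; "force" is the grip in N (left out, the last holds). Time passes only in rows, so rows that do not move let the fingers close. It gives the time, the measured TCP pose, the force and the opening at its end, in the units of the state.
- monitor.state(): the state, without advancing time (a new reading comes with each control period).
- viewer.read_camera(name): name is "side" or "top"; returns the picture (480x640x3 uint8, red, green, blue); there is no depth.
- viewer.camera_model(name): a dict with "camera_matrix" (3x3 intrinsics, pixels), "R" (3x3) and "t" (3): a world point X has camera coordinates R X + t. Camera axes: x right, y down, z forward; pixel columns grow to the right and rows downward; lengths in mm; the calibration is good to about 2 mm. A picture is of the moment at which its call begins. camera_model takes no time and is no camera call.
- arm.close_job(): hands the job in, once; it reports no verdict.
The state is a dict: "clock": time; "joint_pos": joint angles; "qd": joint speeds; "tau": joint torques, N m; "tcp_pos": TCP position; "orientation": TCP orientation; "wrist_force": force on the tool from outside, world axes, zero at the start; "torque": the same for the moment, N m; "grip_width": opening from 0.0 (shut) to 1.0 (fully open).
Only numpy, scipy, OpenCV 4.12 (cv2) and the standard library are available. Lean on these libraries where they do the work, as an engineer would, in place of code of your own. Each camera call takes 0.05 s, during which the arm holds its last target.

## Working session

There is one attempt and no reset: what is moved stays moved. The work goes in short steps, Python scripts to look and compute and a tool call to move; the robot and the scene stay as the last step left them, time stands still between calls to the robot, and variables do not carry over. Pictures are saved under pics/ and viewed, and the job is handed in when it is done.

Besides the shell and the picture viewer there is one more tool, called after "Emit:" as name([rows], argument=value, ...), one row to a line, values as JSON. send_rows: Moves the arm, as the interface text tells. Its arguments: {"type":"object","properties":{"increments":{"type":"array"},"force":{"type":"number"}},"required":["increments"]}

```bash
ls; mkdir -p pics; python3 - <<'E'
from station import monitor, viewer, arm
import cv2, numpy as np
print(monitor.state())
for n in ("side","top"):
    im=viewer.read_camera(n); cv2.imwrite(f"pics/{n}0.png",im[:,:,::-1])
    m=viewer.camera_model(n); print(n,{k:np.round(v,4).tolist() for k,v in m.items()})
E
```

```text
pics
{'clock': 0.0, 'joint_pos': array([ 1.31208361,  0.46944074, -0.04858747,  1.53368782,  0.02412983,
        1.1409922 , -0.08229386]), 'qd': array([ 0.00150265,  0.00064066,  0.00190278, -0.00068247, -0.00109863,
       -0.00069541, -0.00047   ]), 'tau': array([ 1.72976834e-04, -5.07960856e+01, -8.09326465e-02, -2.36150211e+01,
       -6.14197645e-02,  3.78456060e-02,  1.90582268e-04]), 'tcp_pos': array([ 153.62917888, -656.69416535,  232.50245393]), 'orientation': array([-3.11896586e+00, -3.60043346e-01,  5.07251831e-04]), 'wrist_force': array([-0.52670473, -0.28959578,  0.38715787]), 'torque': array([-0.04165   ,  0.0229617 , -0.03774767]), 'grip_width': 0.9999715162920343}
side {'camera_matrix': [[601.359, 0.0, 315.9258], [0.0, 601.359, 239.6781], [0.0, 0.0, 1.0]], 'R': [[0.9829, -0.1838, -0.0095], [-0.1024, -0.5034, -0.858], [0.1529, 0.8443, -0.5136]], 't': [-563.4028, 165.0733, 1780.5463]}
top {'camera_matrix': [[454.45, 0.0, 323.4051], [0.0, 454.45, 235.2131], [0.0, 0.0, 1.0]], 'R': [[-0.007, -1.0, 0.0018], [-0.9834, 0.0066, -0.1811], [0.1811, -0.003, -0.9835]], 't': [2.4872, 581.574, 1181.6507]}
```

View pics/side0.png

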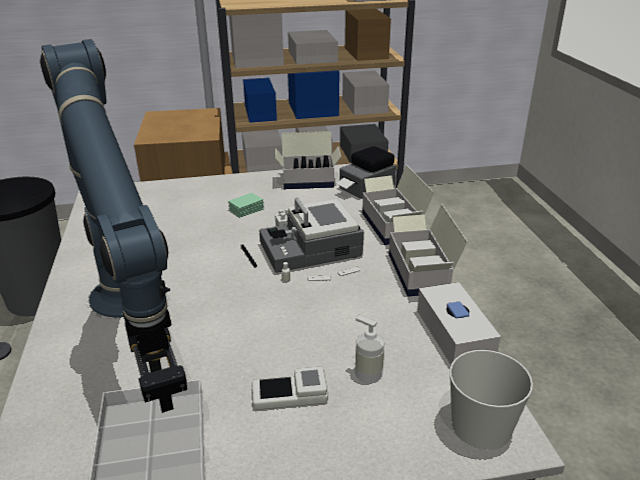

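View pics/top0.png

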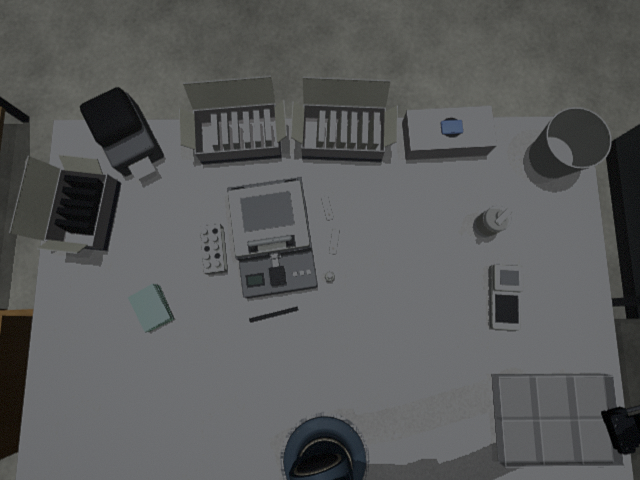

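The side view shows the incubator at about (315,235). In the top view it spans about (230-317, 180-297), with the paddle near (278,275) and the handle near (270,245). I'll enlarge both.

```bash
python3 - <<'E'
import cv2
a=cv2.imread("pics/top0.png")[170:320,180:360]; a=cv2.convertScaleAbs(a,alpha=1.8)
cv2.imwrite("pics/top0z.png",cv2.resize(a,None,fx=4,fy=4,interpolation=cv2.INTER_CUBIC))
a=cv2.imread("pics/side0.png")[180:300,225:385]
cv2.imwrite("pics/side0z.png",cv2.resize(a,None,fx=5,fy=5,interpolation=cv2.INTER_CUBIC))
E
```

```text
(no output)
```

View pics/top0z.png

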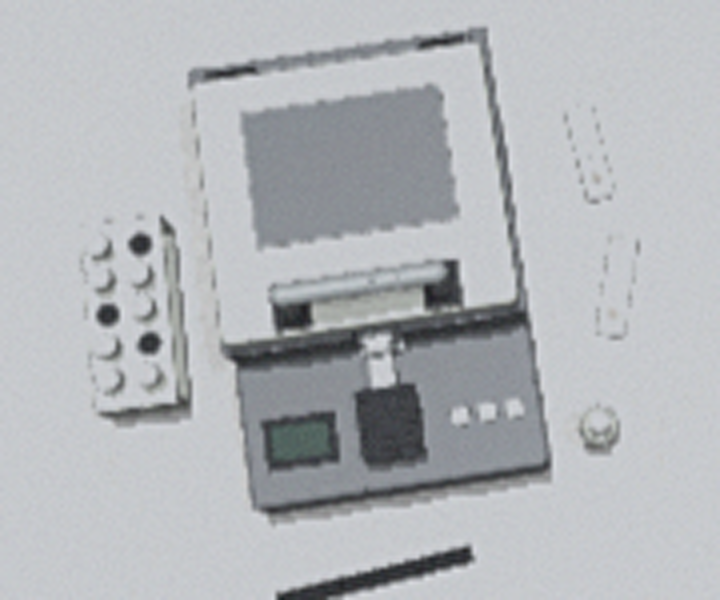

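View pics/side0z.png

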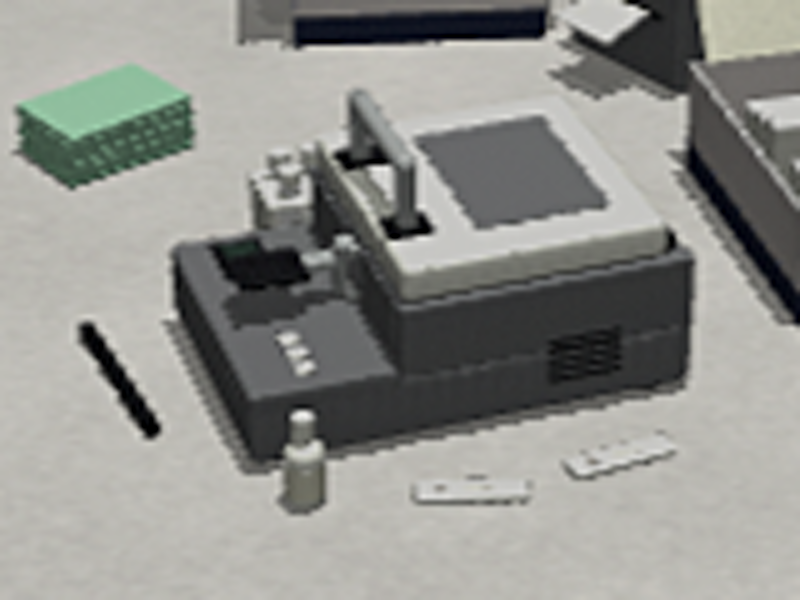

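```bash
cat > fit.py <<'E'
import numpy as np
from scipy.optimize import least_squares
from station import viewer
def proj(m,X):
    c=np.asarray(X)@np.array(m["R"]).T+m["t"]; p=c@np.array(m["camera_matrix"]).T; return p[:,:2]/p[:,2:]
T=[((-58,96,126),(226,345)),((-58,-96,126),(523,302)),((-160,100,58),(260,508)),((-160,-100,58),(548,467)),
((-120,0,88),(391,427)),((-40,48,173),(272,293)),((-40,-48,173),(448,270))]
S=[((-160,-100,58),(248,402)),((-160,100,58),(177,247)),((-58,-96,126),(402,275)),((-40,-48,173),(407,155)),((-40,48,173),(357,95)),((-120,0,88),(262,268)),
((-160,-100,0),(250,465))]
mt,ms=viewer.camera_model("top"),viewer.camera_model("side")
def W(p,P):
    c,s=np.cos(p[2]),np.sin(p[2]); P=np.asarray(P,float)
    return np.c_[c*P[:,0]-s*P[:,1]+p[0], s*P[:,0]+c*P[:,1]+p[1],P[:,2]]
def res(p,full=True):
    a=proj(mt,W(p,[t[0] for t in T]))-(np.array([t[1] for t in T])/4+[180,170]-.4)
    b=proj(ms,W(p,[t[0] for t in S]))-(np.array([t[1] for t in S])/5+[225,180]-.4)
    return np.r_[a,b].ravel()
if __name__=="__main__":
    r=least_squares(res,[600,100,0.1],loss="soft_l1")
    print(r.x,np.round(r.fun.reshape(-1,2),1).tolist())
    print("paddle,handle,h60,hinge",W(r.x,[(-120,0,88),(-40,0,170),(96,0,274),(118,0,104)]).round(1))
    print(W([*r.x],[(-160,0,0)]))
E
python3 fit.py
```

```text
[5.89123304e+02 1.35855851e+02 1.40023194e-01] [[-1.0, -0.7], [-0.2, -0.9], [-1.8, 0.2], [1.1, -0.6], [-0.1, -1.1], [2.6, -0.4], [-2.5, -0.3], [-0.8, 0.2], [-2.4, 0.3], [-0.5, 0.0], [-1.0, 2.4], [-0.1, 1.0], [-0.1, 0.6], [-0.4, 3.4]]
paddle,handle,h60,hinge [[470.3 119.1  88. ]
 [549.5 130.3 170. ]
 [684.2 149.3 274. ]
 [706.  152.3 104. ]]
[[430.68926212 113.52527824   0.        ]]
```

Emit:
send_rows([
  [0, 0, 0, -3.3, 0, 0, 0.09],
  [0, 0, 0, -3.4, 0, 0, 0],
  [0, 2.9, -1.8, 0, 0, 0, 0],
  [0, 2.9, -1.8, 0, 0, 0, 0],
  [0, 2.9, -1.8, 0, 0, 0, 0],
  [0, 2.9, -1.8, 0, 0, 0, 0],
  [0, 2.9, -1.8, 0, 0, 0, 0],
  [0, 2.9, -1.8, 0, 0, 0, 0],
  [0, 2.9, -1.8, 0, 0, 0, 0],
  [0, 2.9, -1.8, 0, 0, 0, 0],
  [0, 2.9, -1.8, 0, 0, 0, 0],
  [0, 2.9, -1.8, 0, 0, 0, 0],
  [0, 2.9, -1.8, 0, 0, 0, 0],
  [0, 2.9, -1.8, 0, 0, 0, 0],
  [0, 2.9, -1.8, 0, 0, 0, 0],
  [0, 2.9, -1.8, 0, 0, 0, 0],
], force=20)

```text
clock: 1.43
tcp_pos: [521.5, -349.9, 300.2]
orientation: [-3.134, -0.219, 0.001]
wrist_force: [0.7, -0.5, -0.3]
grip_width: 0.006
```

Emit:
send_rows([
  [0, 0.1, -2.95, 0.6, 0, 0, 0],
  [0, 0.1, -2.95, 0.6, 0, 0, 0],
  [0, 0.1, -2.95, 0.6, 0, 0, 0],
  [0, 0.1, -2.95, 0.6, 0, 0, 0],
  [0, 0.1, -2.95, 0.6, 0, 0, 0],
  [0, 0.1, -2.95, 0.6, 0, 0, 0],
  [0, 0.1, -2.95, 0.6, 0, 0, 0],
  [0, 0.1, -2.95, 0.6, 0, 0, 0],
  [0, 0.1, -2.95, 0.6, 0, 0, 0],
  [0, 0.1, -2.95, 0.6, 0, 0, 0],
  [0, 0.1, -2.95, 0.6, 0, 0, 0],
  [0, 0.1, -2.95, 0.6, 0, 0, 0],
  [0, 0.1, -2.95, 0.6, 0, 0, 0],
  [0, 0.1, -2.95, 0.6, 0, 0, 0],
  [0, 0.1, -2.95, 0.6, 0, 0, 0],
  [0, 0.1, -2.95, 0.6, 0, 0, 0],
  [0, 0, 0, 0, 0, 0, 0],
  [0, 0, 0, 0, 0, 0, 0],
])

```text
clock: 2.93
tcp_pos: [470.0, 120.0, 204.0]
orientation: [-3.133, -0.226, 0.002]
wrist_force: [0.4, -0.4, -0.0]
grip_width: 0.005
```

```bash
cat > look.py <<'E'
import sys,cv2
from station import monitor, viewer
n=sys.argv[1]
a=viewer.read_camera("top")[170:320,180:360,::-1]; a=cv2.convertScaleAbs(a,alpha=1.8)
b=viewer.read_camera("side")[160:310,235:395,::-1]
import numpy as np
a=cv2.resize(a,(480,400),interpolation=cv2.INTER_CUBIC);b=cv2.resize(b,(427,400),interpolation=cv2.INTER_CUBIC)
im=np.hstack([a,b]); im=cv2.resize(im,(800,int(400*800/907)))
cv2.imwrite(f"pics/{n}.png",im)
s=monitor.state();print(s["clock"],s["tcp_pos"].round(1),s["orientation"].round(3),s["joint_pos"].round(2),s["wrist_force"].round(1))
E
python3 look.py l1
```

```text
3.0333 [470.8 117.5 204.4] [ 3.133e+00  2.180e-01 -1.000e-03] [ 0.1   0.23 -0.49  1.98  0.13  0.96 -1.89] [ 1.5 -0.4  0.1]
```

View pics/l1.png

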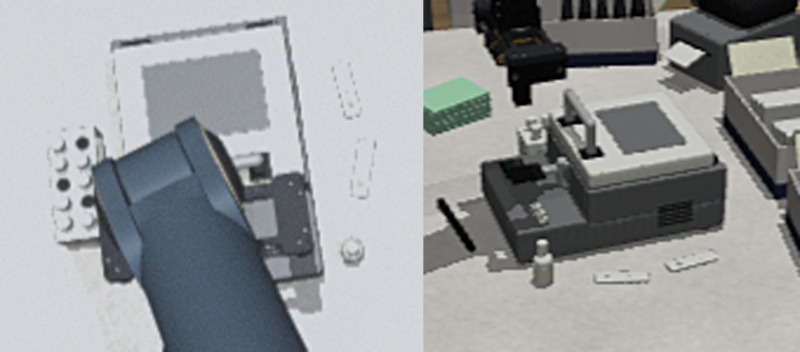

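Emit:
send_rows([
  [0, 0, 0, 2, 0, 0, 0],
  [0, 0, 0, 2, 0, 0, 0],
  [0, 0, 0, 2, 0, 0, 0],
  [0, 0, 0, 2, 0, 0, 0],
  [0, 0, 0, 1, 0, 0, 0],
  [0, 0, 0, 0.5, 0, 0, 0],
  [0, 0, 0, 0, 0, 0, 0],
])

```text
clock: 3.62
tcp_pos: [470.6, 117.5, 108.9]
orientation: [3.134, 0.217, -0.002]
wrist_force: [-0.9, 0.5, -0.8]
grip_width: 0.008
```

```bash
python3 look.py l2
```

```text
3.7167 [471.5 118.3 110.3] [-3.134e+00 -2.180e-01 -2.000e-03] [ 0.05  0.36 -0.46  2.08  0.23  0.75 -1.99] [-0.2  0.3 -0.2]
```

View pics/l2.png

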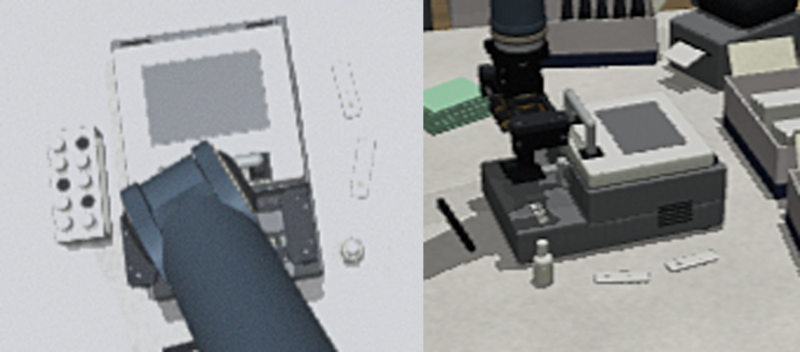

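The closed fingers stand just over the paddle, at about (525,165) in the side half. The body is clear of the handle, so I'll press now.

Emit:
send_rows([
  [0, 0, 0, 0.5, 0, 0, 0],
  [0, 0, 0, 0.4, 0, 0, 0],
  [0, 0, 0, 0.3, 0, 0, 0],
  [0, -0.1, 0, 0.3, 0, 0, 0],
  [0, -0.1, 0, 0.3, 0, 0, 0],
  [0, -0.1, 0, 0.3, 0, 0, 0],
  [0, 0, 0, 0.2, 0, 0, 0],
  [0, 0, 0, 0, 0, 0, 0],
])

```text
clock: 4.38
tcp_pos: [466.6, 117.9, 87.1]
orientation: [3.132, 0.22, -0.004]
wrist_force: [-4.7, -1.2, 11.5]
grip_width: 0.007
```

Emit:
send_rows([
  [0, 0, 0, 0.2, 0, 0, 0],
  [0, 0, 0, 0, 0, 0, 0],
  [0, 0, 0, 0, 0, 0, 0],
])

```text
clock: 4.63
tcp_pos: [466.7, 117.9, 86.6]
orientation: [3.131, 0.219, -0.003]
wrist_force: [-9.7, -2.7, 24.2]
grip_width: 0.004
```

```bash
python3 look.py l3
```

```text
4.7333 [466.7 117.9  86.6] [ 3.131e+00  2.190e-01 -3.000e-03] [ 0.03  0.39 -0.44  2.1   0.26  0.7  -2.02] [-9.4 -2.9 23.1]
```

View pics/l3.png

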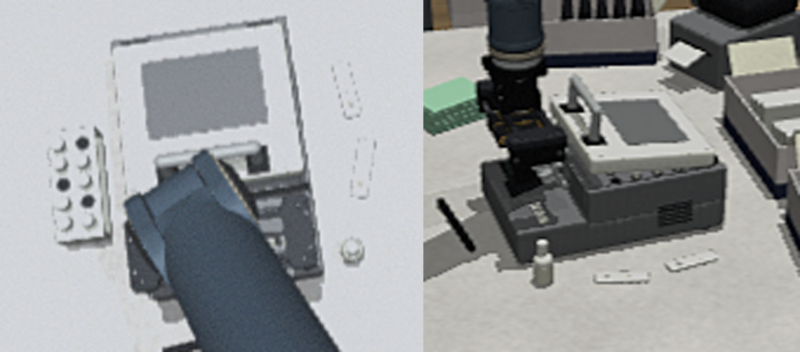

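The lid popped ajar: its front edge is raised in the side view and there is a gap at about (600,175). The push reached 24 N on the stop. I'll retract and turn 90 degrees.

Emit:
send_rows([
  [0, 0, 0, -0.5, 0, 0, 0],
  [0, 0, 0, -1, 0, 0, 0],
  [0, 0, 0, -2.5, 0, 0, 0],
  [0, 0, 0, -3.5, 0, 0, 0],
  [0, 0, 0, -3.5, 0, 0, 0],
  [0, 0, 0, -3.5, 0, 0, 0],
  [0, 0, 0, -3.5, 0, 0, 0],
  [0, 0, 0, -2, 0, 0, 0],
])

```text
clock: 5.4
tcp_pos: [468.9, 118.8, 288.7]
orientation: [-3.133, -0.22, -0.009]
wrist_force: [0.6, -0.2, -0.3]
grip_width: 0.008
```

Emit:
send_rows([
  [70, 0, 0, 0, 0, 0, -0.112],
  [70, 0, 0, 0, 0, 0, -0.112],
  [70, 0, 0, 0, 0, 0, -0.112],
  [70, 0, 0, 0, 0, 0, -0.112],
  [70, 0, 0, 0, 0, 0, -0.112],
  [70, 0, 0, 0, 0, 0, -0.112],
  [70, 0, 0, 0, 0, 0, -0.112],
  [70, 0, 0, 0, 0, 0, -0.112],
  [70, 0, 0, 0, 0, 0, -0.112],
  [70, 0, 0, 0, 0, 0, -0.112],
  [70, 0, 0, 0, 0, 0, -0.112],
  [70, 0, 0, 0, 0, 0, -0.112],
  [70, 0, 0, 0, 0, 0, -0.112],
  [70, 0, 0, 0, 0, 0, -0.112],
  [70, 0, 0, 0, 0, 0, 0],
  [70, 0, 0, 0, 0, 0, 0],
])

```text
clock: 6.73
tcp_pos: [467.7, 118.0, 284.5]
orientation: [-2.068, -2.365, 0.0]
wrist_force: [0.2, -0.1, -0.6]
grip_width: 0.697
```

```bash
python3 look.py l4
```

```text
6.8333 [467.7 118.  284.5] [ 2.067  2.366 -0.   ] [ 0.27  0.16 -0.67  1.88  0.11  1.14 -0.31] [ 0.5 -0.3 -0.9]
```

View pics/l4.png

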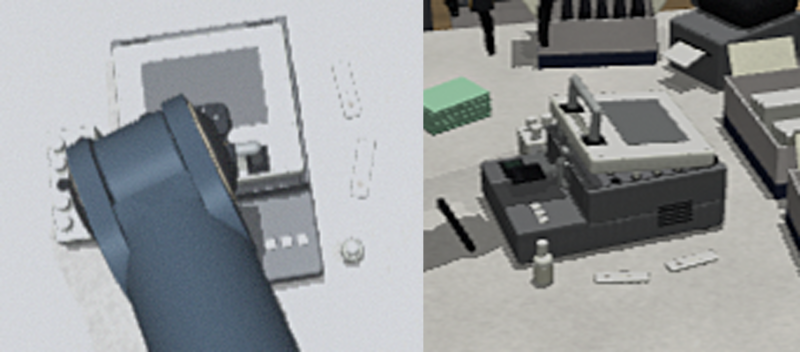

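Emit:
send_rows([
  [70, 0, 2, 0, 0, 0, 0],
  [70, 0, 3, 0, 0, 0, 0],
  [70, 0.1, 3, 0, 0, 0, 0],
  [70, 0, 1.2, 0, 0, 0, 0],
  [70, 0, 0, 2, 0, 0, 0],
  [70, 0, 0, 2, 0, 0, 0],
  [70, 0, 0, 1, 0, 0, 0],
  [70, 0, 0, 0, 0, 0, 0],
])

```text
clock: 7.5
tcp_pos: [557.3, 130.9, 232.0]
orientation: [-2.063, -2.365, 0.007]
wrist_force: [0.3, 0.2, 0.3]
grip_width: 0.701
```

```bash
python3 look.py l5
```

```text
7.6 [558.9 131.8 234.9] [2.065 2.368 0.   ] [ 0.19  0.37 -0.63  1.75  0.24  1.1  -0.39] [ 0.5  0.1 -0.6]
```

View pics/l5.png

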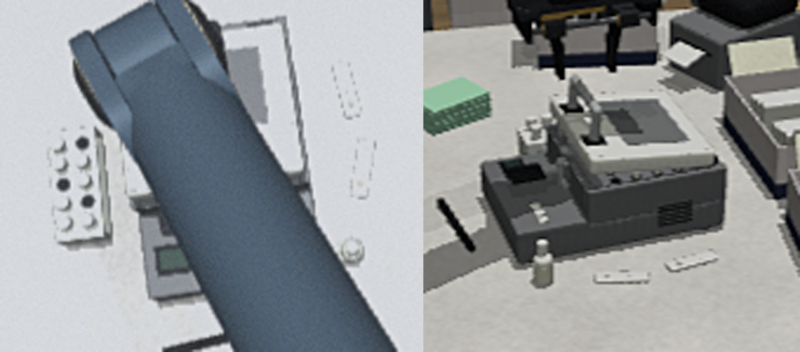

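The fingers hang at about (560,75) and (613,75), either side of the handle bar at about (587,100). I'll descend and close.

Emit:
send_rows([
  [70, 0, 0, 1.5, 0, 0, 0],
  [70, 0, 0, 1.5, 0, 0, 0],
  [70, 0, 0, 1.3, 0, 0, 0],
  [70, 0, 0, 1, 0, 0, 0],
  [70, 0, 0, 0, 0, 0, 0],
])

```text
clock: 8.02
tcp_pos: [557.9, 131.1, 180.0]
orientation: [-2.063, -2.367, 0.004]
wrist_force: [-0.7, -0.3, 0.6]
grip_width: 0.7
```

```bash
python3 look.py l6
```

```text
8.1167 [559.  131.7 181.9] [2.064 2.368 0.   ] [ 0.17  0.43 -0.62  1.81  0.29  1.   -0.43] [ 0.1  0.7 -0. ]
```

View pics/l6.png

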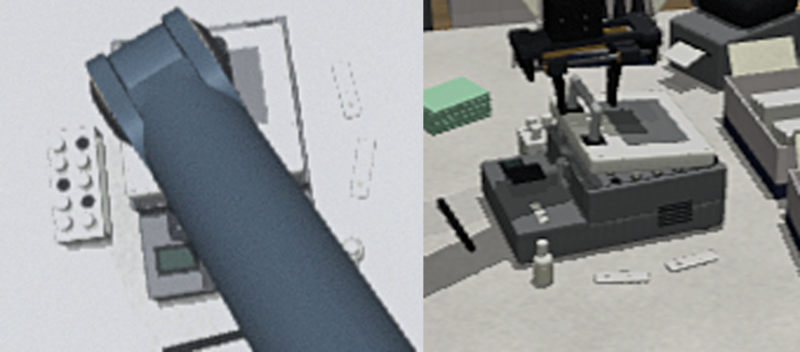

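Emit:
send_rows([
  [40, 0, 0, 0, 0, 0, 0],
  [20, 0, 0, 0, 0, 0, 0],
  [0, 0, 0, 0, 0, 0, 0],
  [0, 0, 0, 0, 0, 0, 0],
  [0, 0, 0, 0, 0, 0, 0],
  [0, 0, 0, 0, 0, 0, 0],
  [0, 0, 0, 0, 0, 0, 0],
], force=25)

```text
clock: 8.7
tcp_pos: [558.8, 131.6, 181.6]
orientation: [2.064, 2.368, -0.0]
wrist_force: [0.0, -0.3, 0.3]
grip_width: 0.255
```

```bash
python3 look.py l7; python3 - <<'E'
import numpy as np
# tool increments along arc (tool y=incubator x, tool z=-z), cm, angle from .125 to 1.047
a=np.linspace(.125,1.047,31); x=-158*np.cos(a)+66*np.sin(a); z=158*np.sin(a)+66*np.cos(a)
for i in range(30): print(i,round((x[i+1]-x[i])/10,2),round(-(z[i+1]-z[i])/10,2))
print(x[-1]-x[0],z[-1]-z[0])
E
```

```text
8.8 [558.  131.5 181.5] [-2.064 -2.367  0.003] [ 0.17  0.43 -0.62  1.81  0.29  1.   -0.43] [-10.4  -2.1   5.5]
0 0.27 -0.45
1 0.28 -0.44
2 0.3 -0.44
3 0.31 -0.43
4 0.32 -0.42
5 0.33 -0.41
6 0.35 -0.4
7 0.36 -0.38
8 0.37 -0.37
9 0.38 -0.36
10 0.39 -0.35
11 0.4 -0.34
12 0.41 -0.33
13 0.42 -0.31
14 0.43 -0.3
15 0.44 -0.29
16 0.45 -0.27
17 0.46 -0.26
18 0.47 -0.24
19 0.47 -0.23
20 0.48 -0.21
21 0.49 -0.2
22 0.49 -0.18
23 0.5 -0.17
24 0.5 -0.15
25 0.51 -0.14
26 0.51 -0.12
27 0.52 -0.11
28 0.52 -0.09
29 0.52 -0.08
126.66282557746817 84.64404159488092
```

View pics/l7.png

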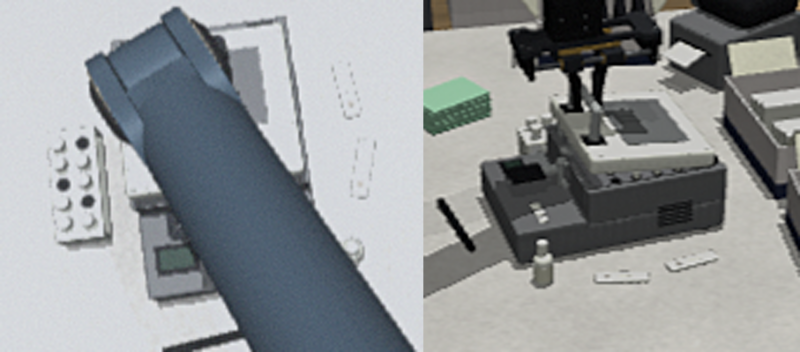

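Emit:
send_rows([
  [0, 0, 0, 0, 0, 0, 0],
  [0, 0, 0, 0, 0, 0, 0],
  [0, 0, 0, 0, 0, 0, 0],
])

```text
clock: 9.05
tcp_pos: [557.6, 131.4, 181.4]
orientation: [-2.063, -2.368, 0.004]
wrist_force: [-5.1, -1.6, 3.4]
grip_width: 0.151
```

Emit:
send_rows([
  [0, 0, 0.27, -0.45, 0, 0, 0],
  [0, 0, 0.28, -0.44, 0, 0, 0],
  [0, 0, 0.3, -0.44, 0, 0, 0],
  [0, 0, 0.31, -0.43, 0, 0, 0],
  [0, 0, 0.32, -0.42, 0, 0, 0],
  [0, 0, 0.33, -0.41, 0, 0, 0],
  [0, 0, 0.35, -0.4, 0, 0, 0],
  [0, 0, 0.36, -0.38, 0, 0, 0],
  [0, 0, 0, 0, 0, 0, 0],
])

```text
clock: 9.8
tcp_pos: [581.7, 134.9, 215.7]
orientation: [-2.062, -2.366, 0.008]
wrist_force: [-9.0, -1.8, 3.7]
grip_width: 0.154
```

```bash
python3 look.py l8
```

```text
9.9 [581.2 134.9 215.2] [-2.062 -2.366  0.009] [ 0.16  0.43 -0.62  1.72  0.28  1.09 -0.4 ] [-10.6  -1.    4.1]
```

View pics/l8.png

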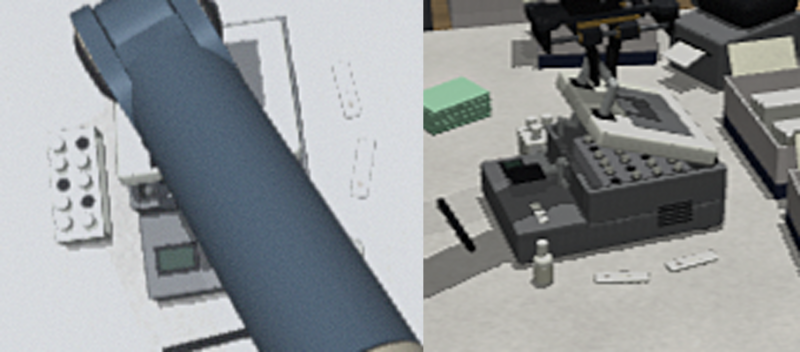

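The lid lifts with the handle and is now at about 21 degrees. The reaction is about 11 N pointing radially away from the hinge, so my arc is 1-2 mm too tight. I'll ease it out a little and continue.

Emit:
send_rows([
  [0, 0, 0.3, -0.45, 0, 0, 0],
  [0, 0, 0.33, -0.43, 0, 0, 0],
  [0, 0, 0.39, -0.35, 0, 0, 0],
  [0, 0, 0.4, -0.34, 0, 0, 0],
  [0, 0, 0.41, -0.33, 0, 0, 0],
  [0, 0, 0.42, -0.31, 0, 0, 0],
  [0, 0, 0.43, -0.3, 0, 0, 0],
  [0, 0, 0.44, -0.29, 0, 0, 0],
  [0, 0, 0.45, -0.27, 0, 0, 0],
  [0, 0, 0.46, -0.26, 0, 0, 0],
  [0, 0, 0.47, -0.24, 0, 0, 0],
  [0, 0, 0, 0, 0, 0, 0],
])

```text
clock: 10.9
tcp_pos: [629.1, 141.8, 253.4]
orientation: [2.064, 2.368, 0.002]
wrist_force: [-7.3, -2.6, 8.8]
grip_width: 0.152
```

```bash
python3 look.py l9
```

```text
11.0 [628.5 141.7 253.2] [2.064e+00 2.368e+00 1.000e-03] [ 0.14  0.47 -0.61  1.56  0.28  1.2  -0.39] [-7.8 -1.1  8.1]
```

View pics/l9.png

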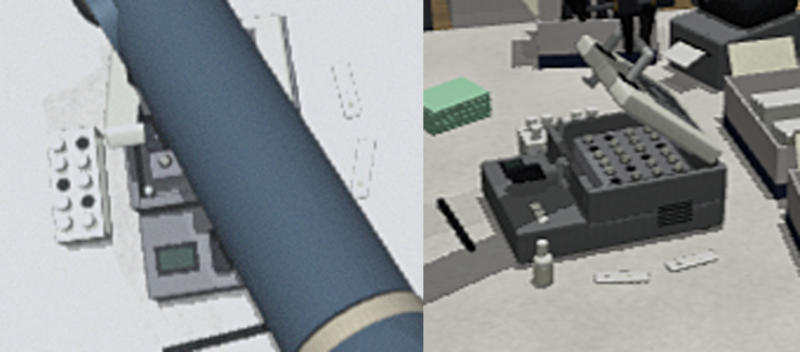

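Emit:
send_rows([
  [0, 0, 0.43, -0.3, 0, 0, 0],
  [0, 0, 0.46, -0.26, 0, 0, 0],
  [0, 0, 0.49, -0.2, 0, 0, 0],
  [0, 0, 0.49, -0.18, 0, 0, 0],
  [0, 0, 0.5, -0.17, 0, 0, 0],
  [0, 0, 0.5, -0.15, 0, 0, 0],
  [0, 0, 0.51, -0.14, 0, 0, 0],
  [0, 0, 0.51, -0.12, 0, 0, 0],
  [0, 0, 0.52, -0.11, 0, 0, 0],
  [0, 0, 0.52, -0.09, 0, 0, 0],
  [0, 0, 0.52, -0.08, 0, 0, 0],
  [0, 0, 0, 0, 0, 0, 0],
  [0, 0, 0, 0, 0, 0, 0],
])

```text
clock: 12.08
tcp_pos: [683.5, 149.6, 269.5]
orientation: [2.063, 2.368, 0.004]
wrist_force: [-3.3, 1.6, 4.8]
grip_width: 0.153
```

```bash
python3 look.py l10; python3 - <<'E'
import cv2
from station import viewer
b=viewer.read_camera("side")[150:290,250:390,::-1]
cv2.imwrite("pics/l10s.png",cv2.resize(b,(560,560),interpolation=cv2.INTER_CUBIC))
E
```

```text
12.1833 [683.2 149.6 269.4] [2.063 2.368 0.004] [ 0.1   0.55 -0.59  1.4   0.31  1.28 -0.37] [-3.5  1.2  5. ]
```

View pics/l10s.png

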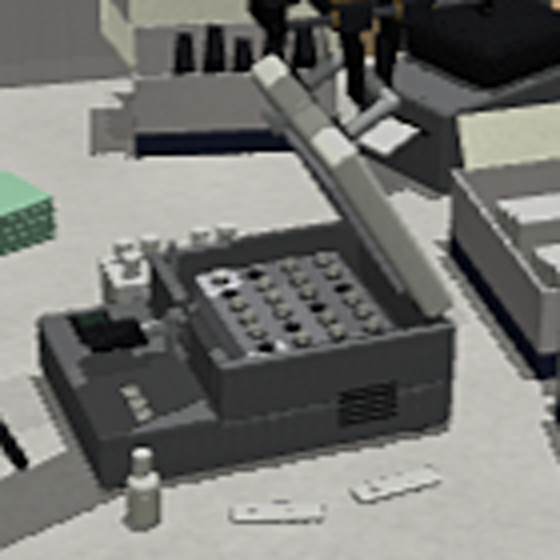

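View pics/l10.png

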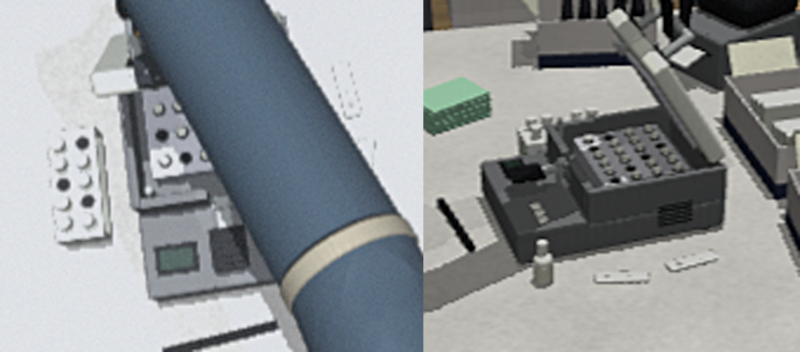

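```bash
python3 - <<'E'
import cv2,numpy as np
from fit import *
p=least_squares(res,[600,100,.1],loss="soft_l1").x
im=viewer.read_camera("side")[:,:,::-1]
outs=[]
for d in (56,60,64):
    a=np.radians(d); b=cv2.resize(im[150:260,300:385],None,fx=5,fy=5,interpolation=cv2.INTER_CUBIC)
    b=np.ascontiguousarray(b)
    def P(x,y,z): # rel hinge
        return (118+x*np.cos(a)+z*np.sin(a),y,104-x*np.sin(a)+z*np.cos(a))
    pts=[P(-176,96,22),P(-176,-96,22),P(-176,-96,-4),P(-176,96,-4)]
    q=(proj(ms,W(p,pts))-[300,150]+.4)*5
    cv2.polylines(b,[q.astype(int)],True,(0,0,255),1)
    q2=(proj(ms,W(p,[P(-176,-96,22),P(0,-96,22),P(0,-96,-4),P(-176,-96,-4)]))-[300,150]+.4)*5
    cv2.polylines(b,[q2.astype(int)],True,(0,200,0),1); outs.append(b)
o=np.hstack(outs); s=800/o.shape[1]; cv2.imwrite("pics/ov.png",cv2.resize(o,None,fx=s,fy=s,interpolation=cv2.INTER_AREA))
E
```

```text
(no output)
```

View pics/ov.png

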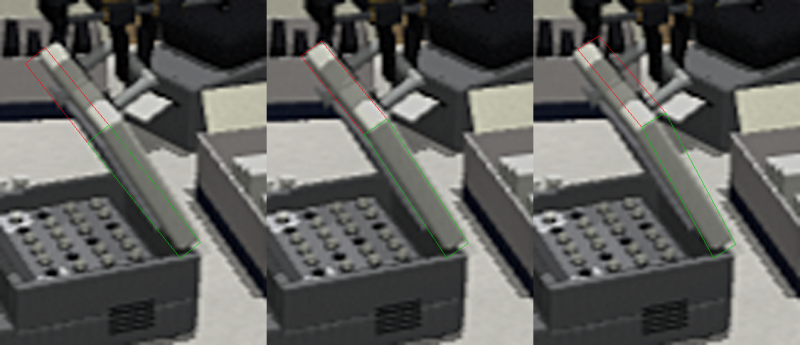

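The 60-degree overlay matches the lid's edges, while 56 and 64 are clearly off. I'll do a short steadiness check and then hand in.

Emit:
send_rows([
  [0, 0, 0, 0, 0, 0, 0],
  [0, 0, 0, 0, 0, 0, 0],
  [0, 0, 0, 0, 0, 0, 0],
  [0, 0, 0, 0, 0, 0, 0],
  [0, 0, 0, 0, 0, 0, 0],
  [0, 0, 0, 0, 0, 0, 0],
])

```text
clock: 12.78
tcp_pos: [682.8, 149.5, 269.4]
orientation: [2.063, 2.369, 0.003]
wrist_force: [-3.0, 1.7, 4.8]
grip_width: 0.153
```

```bash
python3 - <<'E'
import cv2,numpy as np
from station import viewer
a=cv2.imread("pics/side0.png").astype(int); b=viewer.read_camera("side")[:,:,::-1]
cv2.imwrite("pics/side_end.png",b)
E
```

```text
(no output)
```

View pics/side_end.png

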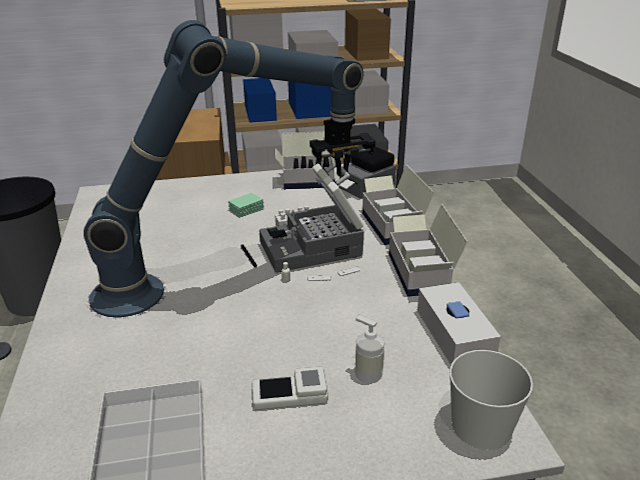

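The lid is held open at about (335,195) and everything else stands where it did at the start. I'm handing in.

```bash
python3 -c "
from station import arm
print(arm.close_job())"
```

```text
the job is handed in; nothing more can be done
None
```

I pressed the release paddle down onto its stop, reaching about 24 N, and the lid popped ajar. I then gripped the handle bar with 25 N, raised the lid to about 60 degrees, and handed in at about 13 s while still holding it.

**Lid angle:** in the last side picture, the lid outline drawn for 60 degrees matched the lid's edges, while those for 56 and 64 degrees were clearly off.

**Steadiness:** over the last half second of holding still, the tool moved less than 1 mm. The wrist force stayed near 6 N and the gripper opening stayed at about 13 mm on the 14 mm bar.

**Other items:** everything else visible in the side picture looked unmoved. I only compared it by eye, and the arm hid part of the last top view.

**Disagreement:** while raising the lid, the handle pushed back by up to about 11 N because my planned arc was a few millimetres too tight. I eased the path outwards, and this was the only check that disagreed.

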